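Hang the board-washing basket on the drain stand by its bail

ROBOT

A 6-joint arm with a two-finger parallel gripper is mounted at the origin on the work surface. World frame = base frame: x ahead of the robot, y to its left, z up, the work surface at z = 0. Lengths are in m, angles in degrees, forces in N, time in s.
With the tool pointing down it reaches from about 0.3 to 0.85 m from the base axis. Payload 4.2 kg.
Tool frame: the origin (TCP) lies at the very end of the fingers, on their centre line; the grasp point (between the pads) lies behind it (r.grip_depth is the z of the grasp point in the tool frame, in m); z points along the fingers, y is the line along which they close (so a half turn about z gives the same grasp; the last joint's range is limited). The gripper opens to 91 mm and grips with 3 to 60 N. Pads are 32 mm wide; open, the fingers measure 118 mm over their backs; the gripper's body (76 mm by 178 mm) begins 60 mm behind the grasp point.
Start: joints at [-75.115, 18.312, 89.639, -0, 72.044, -1.146], TCP at [0.159, -0.553, 0.214] pointing down, gripper open.
Joint ranges: [-177.97, 177.97], [-48.28, 115.42], [12.27, 149.76], [-77.06, 257.06], [2.81, 150.46], [-146.56, 146.56]. Speed limits (degrees/s): [147.25, 147.25, 180, 180, 180, 180].

INTERFACE

Orientations are given as [roll, pitch, yaw] about the fixed x, y, z axes, in that order (R = Rz(yaw) Ry(pitch) Rx(roll)).
In Python, from workcell import r gives the robot as it stands.
- The arm moves only by the tool step_arm, never from a script. Its argument "motion" is a list of rows, each a list of 3 entries, a list of its own where there are three numbers: the opening in per cent of the stroke, from 0 (shut) to 100 (fully open), then the shift along the tool's x, y, z in mm, then the turn about the tool's z in degrees. In form: [[fingers, [tx, ty, tz], yaw], ...]. A call has 1 to 5 rows; each row shifts and turns the commanded pose from where the row before left it, along the tool's axes as they then stand; what a row does not reach is not made up. A row lasts 1/8 s, in which the tool goes at most 62.5 mm and 10.7 degrees, less where a joint would pass 70% of its speed; a pose out of reach is approached as far as the arm can. A call with a gripper value outside its range is refused whole. The fingers move at their own pace and stop on an object; the grip force is fixed at half the most. Time passes only in rows, so rows that do not move let the fingers close. It gives the time, the measured TCP pose, the force, the opening and the grip force at its end, in the units of the state.
- r.observe(): the state, without advancing time (a new reading comes with each control period).
- r.grab_frame(name): name is "side" or "top"; returns a dict with "img" (384x512x3 uint8, blue, green, red), "z_map" (384x512 float32, m along the optical axis (not along the pixel's ray), 0 where there is no reading), "vertical_fov" (degrees; the focal length in pixels is half the picture's height over the tangent of half this angle, whatever the lens; pixels are square), "cx", "cy" (the principal point, pixels), "k1" (the pictures are not rectified: a ray, as slopes to the right and down, at radius r is drawn at 1 + k1 r^2 times it, then the intrinsics apply), "R" (3x3) and "t" (3): a world point X has camera coordinates R X + t. Camera axes: x right, y down, z forward; pixel columns grow to the right and rows downward; lengths in m; the calibration is good to about 2 mm. A picture is of the moment at which its call begins.
- r.finish_job(): hands the job in; it is judged then, once.
The state is a dict: "time": time; "q": joint angles; "qd": joint speeds; "tau": joint torques, N m; "position": TCP position; "ee_rot": TCP orientation; "contact_force": force on the tool from outside, world axes, zero at the start; "wrist_torque": the same for the moment, N m; "gripper_width": finger opening in m; "finger_force": force on a finger pad.
Only numpy, scipy, OpenCV 4.12 (cv2) and the standard library are available. Lean on these libraries where they do the work, as an engineer would, in place of code of your own. Each camera call takes 0.05 s, during which the arm holds its last target. There are 200 camera calls.

TASK

The washed circuit boards are to drain: swing the wire bail of the dip basket from folded down to upright while the basket stands on the bench, then lift the basket by it and hang it by the middle of the bail's roller grip in the hook of the drain stand, so that it hangs still and plumb over the drip tray and you let go of it. Both boards must stay in the basket, which must never be tipped far over, and the soldering-iron stand, the bottle, the tin and the solder spool must stay standing where they are.

Things in the scene. Friction and masses are not known exactly. Their poses are not given: they have to be found in the camera images.
- basket: Dip basket: open stainless wire-mesh box, 84 mm (x) by 120 mm (y), 75 mm high, 0.38 to 0.60 kg empty, loose, at any heading. Origin: centre of its underside; z up. Walls 3 mm, floor 4 mm thick. An ear in the middle of each end wall (y = -60, +60 mm) rises to 92 mm; the bail turns in the ears about the basket's y axis, 82 mm above the underside. Holds two boards on edge in guides
- bail (a joint): Swing of the wire bail, rad: 0 = folded down on the rim, sticking out over the basket's -x side, bar 8 mm lower than the pivots; 1.67 = upright above the basket; 3.34 = folded down over the +x side. Hinge with slight friction: let go, the bail falls back down unless within about 0.2 rad of upright; hanging, the basket turns to plumb within about 0.1 rad. Pushing along the bail towards its pivots tips the basket
- bar (a point): Middle of the bail's straight bar, on its axis; y along the bar. Bail: U of 6 mm wire, 122 mm wide, 0.13 kg, bar 85 mm from the pivot axis. On the bar a dark steel roller grip, 14 mm thick, 88 mm long, turns freely. Folded: this point is 85 mm from the basket's middle (-x side), 74 mm above the bench, 36 mm clear between roller and basket wall. Upright: 167 mm above the basket's underside
- hook (a point): Where the roller's axis lies when the basket hangs home in the stand's hook, 220 mm above the bench; fixed. x: level, along the hook's shank from the open tip (-x, roughly towards the robot, within 0.5 rad) back to the rod; z up. Hook: steel strip 16 mm wide and 5 mm thick, bent to an open-topped U, 28 mm wide inside at its mouth; the roller must lie across it, along this y
- hook_tip (a point): Top end of the hook's tip: 23 mm to the -x side of hook and 17 mm above it. The roller comes in over the tip from the -x side, the hook passing through the bail's opening, its axis more than 27 mm above hook, and is then lowered into the U. Same axes as hook
- stand: Drain stand, fixed to the bench: base plate 235 by 130 mm, steel drip tray 150 mm square under the hook, its rim 24 mm above the bench; an upright rod, 12 mm thick and 245 mm high, 125 mm to the +x side of the hook, carries the hook's shank (8 mm rod, top 6 mm above hook) in a boss 30 mm across. Origin: on the bench directly below hook, same axes
- board_a: Circuit board, 106 mm by 58 mm, 4 mm thick, 30 g, standing loose on edge in the basket's guides, 15 mm to the basket's -x side. Origin: middle of its lower edge; z up, x across its thickness
- board_b: Circuit board, the same, 15 mm to the basket's +x side
- iron_stand: Bystander between basket and drain stand: soldering iron in a coil stand, 0.7 kg, loose; base 112 mm (x) by 80 mm (y). The iron slopes up to the -x side, reaching 105 mm from the origin and 145 mm high. Origin: centre of its underside
- bottle: Bystander: closed white bottle, 52 mm diameter, 130 mm high, loose. Origin: centre of its underside
- tin: Bystander: tin of brass wool, 70 mm diameter, 44 mm high, loose. Origin: centre of its underside
- spool: Bystander: solder spool standing on its flange, 56 mm diameter, 48 mm high, loose, on the far side of the basket from the folded bail. Origin: centre of its underside

How it is judged:
By the outcome, as a careful person would: the job done as asked, in the order asked, and still so for the second after the job is handed in, with the robot touching nothing.
It also fails if it takes over 61 s, if anything falls off the work surface, if the arm or the gripper's body presses on something with over 40 N, if the wrist force passes 120 N, or if a joint passes its speed limit or range.

## Working session

There is one attempt and no reset: what is moved stays moved. The work goes in short steps, Python scripts to look and compute and a tool call to move; the robot and the scene stay as the last step left them, time stands still between calls to the robot, and variables do not carry over. Pictures are saved under pics/ and viewed, at most 13 in all, crops included, and the job is handed in when it is done.

Besides the shell and the picture viewer there is one more tool, called as name(argument=value, ...), one argument or row to a line, values as JSON. step_arm: Moves the arm, as the interface text tells. Its arguments: {"type":"object","properties":{"motion":{"type":"array","items":{"type":"array"}}},"required":["motion"]}

```bash
ls; mkdir -p pics
cat > h.py <<'E'
import numpy as np, cv2
from workcell import r
def cam(n):
    f=r.grab_frame(n); h,w=f["img"].shape[:2]
    F=h/2/np.tan(np.radians(f["vertical_fov"])/2); f["F"]=F
    f["R"]=np.array(f["R"]);f["t"]=np.array(f["t"])
    f["K"]=np.array([[F,0,f["cx"]],[0,F,f["cy"]],[0,0,1]]); f["D"]=np.array([f["k1"],0,0,0,0.])
    return f
def rays(f,uv):
    p=cv2.undistortPoints(np.array(uv,float).reshape(-1,1,2),f["K"],f["D"]).reshape(-1,2)
    return np.c_[p,np.ones(len(p))]
def plane(f,uv,z):
    d=rays(f,uv)@f["R"]; c=-f["R"].T@f["t"]
    return c+d*((z-c[2])/d[:,2])[:,None]
def depth(f,uv):
    uv=np.array(uv).reshape(-1,2); zz=f["z_map"][uv[:,1].astype(int),uv[:,0].astype(int)]
    return (rays(f,uv)*zz[:,None]-f["t"])@f["R"]
def cloud(f):
    v,u=np.mgrid[:384,:512]; return depth(f,np.c_[u.ravel(),v.ravel()]).reshape(384,512,3)
def proj(f,X):
    return cv2.projectPoints(np.array(X,float).reshape(-1,1,3),cv2.Rodrigues(f["R"])[0],f["t"],f["K"],f["D"])[0].reshape(-1,2)
E
python3 - <<'E'
from h import *
for n in("side","top"):
    f=cam(n);cv2.imwrite(f"pics/{n}0.png",f["img"]);print(n,-f["R"].T@f["t"],f["R"][2],f["F"],f["k1"],(f["z_map"]>0).mean())
s=r.observe();print(s);print(r.grip_depth)
E
```

```text
pics
side [ 0.42677458 -0.69401419  0.79061647] [ 0.12359521  0.72881241 -0.67346618] 468.98987854351844 -0.10278890116910876 0.9958343505859375
top [ 0.36489789 -0.00829466  1.1452331 ] [ 0.17392172  0.01064412 -0.98470195] 417.850330394352 -0.08867616739166119 0.9961090087890625
{'time': 0.1, 'q': array([-7.51139860e+01,  1.83482547e+01,  8.97009408e+01, -1.82579863e-03,
        7.20454637e+01, -1.14453989e+00]), 'qd': array([ 0.00413074, -0.01775021, -0.07433695,  0.00365545, -0.0432327 ,
       -0.03155275]), 'tau': array([ 4.67565424e-04, -4.13330913e+01, -2.32509488e+01,  7.28379842e-02,
        4.22287197e-02, -6.21620438e-05]), 'position': array([ 0.15866869, -0.55218168,  0.21319127]), 'ee_rot': array([-1.79905325e+02, -1.55178958e-04,  1.60311180e+01]), 'contact_force': array([-0.03582301, -0.67002814,  0.86704999]), 'wrist_torque': array([-0.02070895,  0.00204051,  0.02789498]), 'finger_force': 0.0, 'gripper_width': 0.09144704954340704}
-0.0188
```

View pics/side0.png

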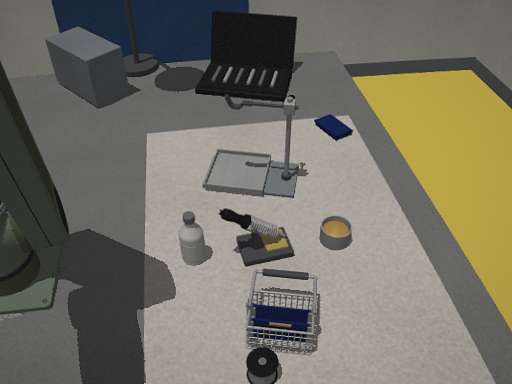

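View pics/top0.png

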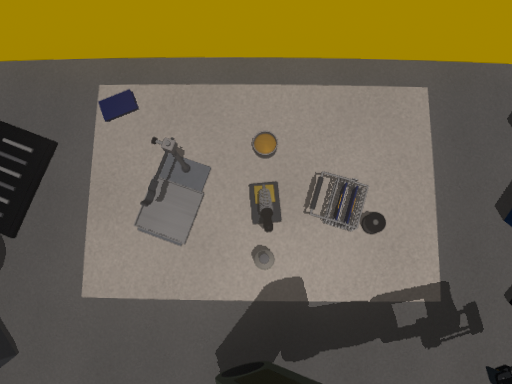

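The side view shows the folded bail's roller at (285,273), basket (283,310), spool (262,365), iron stand (262,240), bottle (192,240), hook around (232,100) and rod top (290,100). The top view shows the roller at (316,190), basket (343,205) and rod top (168,143). Next I'll measure these.

Run:
```python
from h import *
np.set_printoptions(precision=3,suppress=True)
S=cam("side");T=cam("top")
for f,n in((S,"side"),(T,"top")):
    C=cloud(f); f["C"]=C; g=f["img"].max(2)
    X=C[...,0];Y=C[...,1];Z=C[...,2]
    print(n,"table z",np.median(Z[(abs(X-.5)<.3)&(abs(Y)<.3)]))
    # clusters above the table
    m=((Z>.02)&(Z<.3)&(X>.2)&(X<.9)&(abs(Y)<.6)).astype(np.uint8)
    k,l,st,ce=cv2.connectedComponentsWithStats(m)
    for i in range(1,k):
        if st[i,4]>60:
            P=C[l==i]; print(st[i],P.min(0),P.max(0),P[P[:,2]>P[:,2].max()-.012].mean(0))
    # dark roller
    m=((Z>.06)&(Z<.095)&(g<75)).astype(np.uint8)
    k,l,st,ce=cv2.connectedComponentsWithStats(m)
    for i in range(1,k):
        if st[i,4]>30: print("dark",st[i],ce[i],C[l==i].mean(0),cv2.minAreaRect(np.argwhere(l==i)[:,::-1].astype(np.float32)))
    # stand high points
    m=(Z>.195)&(Z<.26)&(Y>.05)&(X>.2)&(X<.9)
    P=C[m]; print("hook hi",len(P)); print(P[::max(1,len(P)//25)])
cv2.imwrite("pics/c1.png",np.hstack([cv2.resize(S["img"][75:195,200:320],(400,400)),cv2.resize(T["img"][120:220,130:230],(400,400))]))
```

```text
side table z 0.001585294271715987
[224  94  75  84 844] [0.506 0.194 0.02 ] [0.671 0.269 0.246] [0.633 0.215 0.239]
[203 148  68  44 372] [0.438 0.156 0.02 ] [0.626 0.348 0.03 ] [0.527 0.249 0.024]
[ 218  208   72   48 1257] [ 0.459 -0.049  0.02 ] [0.609 0.026 0.145] [ 0.474 -0.022  0.138]
[179 211  26  50 942] [ 0.373 -0.037  0.02 ] [0.424 0.003 0.133] [ 0.398 -0.012  0.129]
[320 215  32  31 781] [ 0.682 -0.046  0.02 ] [0.752 0.027 0.047] [ 0.717 -0.01   0.04 ]
[ 245  269   73   80 3363] [ 0.478 -0.284  0.02 ] [ 0.629 -0.127  0.094] [ 0.551 -0.205  0.085]
[246 347  32  35 886] [ 0.471 -0.332  0.02 ] [ 0.526 -0.276  0.052] [ 0.498 -0.305  0.048]
dark [ 51   0  49   6 132] [68.871  1.205] [-0.071  1.525  0.068] ((75.0, 2.5), (5.0, 48.0), 90.0)
dark [211  39  84  19 914] [252.613  47.556] [0.665 0.852 0.078] ((252.19244384765625, 47.587921142578125), (83.55078125, 12.126961708068848), 4.899092674255371)
dark [132  43   6  11  43] [134.465  47.907] [0.252 0.923 0.079] ((134.8076934814453, 48.03845977783203), (9.413575172424316, 5.099019527435303), 78.69007110595703)
dark [ 51  60  76  3
[... 2194 characters left out ...]
75, 32.279998779296875), 16.26020622253418)
dark [  0 347   7  16  63] [  1.937 355.619] [0.138 0.668 0.072] ((3.0, 354.5), (6.0, 15.0), 0.0)
hook hi 590
[[0.67  0.252 0.23 ]
 [0.665 0.249 0.231]
 [0.662 0.227 0.234]
 [0.663 0.232 0.223]
 [0.659 0.236 0.227]
 [0.656 0.235 0.229]
 [0.648 0.214 0.248]
 [0.649 0.203 0.236]
 [0.644 0.228 0.237]
 [0.642 0.209 0.238]
 [0.64  0.218 0.228]
 [0.636 0.216 0.224]
 [0.626 0.22  0.227]
 [0.613 0.225 0.221]
 [0.597 0.232 0.227]
 [0.583 0.236 0.228]
 [0.569 0.249 0.225]
 [0.562 0.251 0.226]
 [0.559 0.239 0.218]
 [0.551 0.246 0.224]
 [0.545 0.247 0.222]
 [0.539 0.251 0.214]
 [0.532 0.255 0.215]
 [0.525 0.263 0.217]
 [0.518 0.262 0.229]
 [0.512 0.258 0.239]]
```

View pics/c1.png

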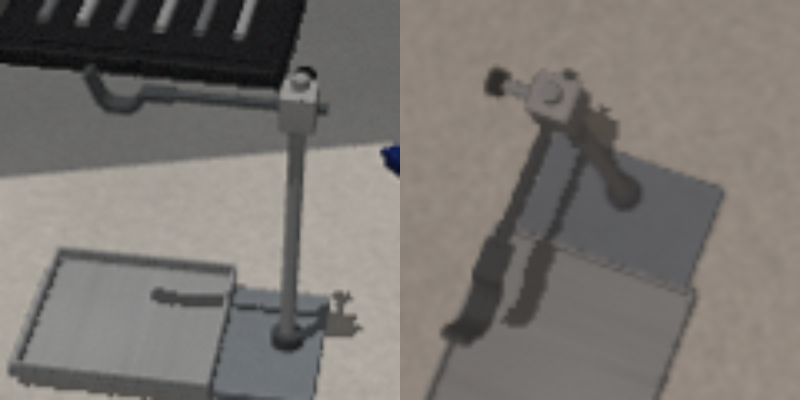

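The crop shows the shank running from the boss at (0.647,0.211) to the tip near (0.51,0.26), about 148 mm, as specified. Next come the roller axis, basket heading and hook frame, measured in both views.

Run:
```python
from h import *
np.set_printoptions(precision=4,suppress=True)
S=cam("side");T=cam("top")
def line(P):
    P=P[:,:2]; c=P.mean(0); d=np.linalg.svd(P-c)[2][0]; d=d*np.sign(d[0]); s=(P-c)@d
    mid=c+d*(s.min()+s.max())/2
    return mid,np.degrees(np.arctan2(d[1],d[0])),s.max()-s.min()
for f,n in((S,"side"),(T,"top")):
    C=cloud(f); g=f["img"].max(2); X,Y,Z=C[...,0],C[...,1],C[...,2]
    m=((abs(X-.571)<.06)&(abs(Y+.145)<.035)&(Z>.06)&(Z<.095)&(g<95)).astype(np.uint8)
    k,l,st,ce=cv2.connectedComponentsWithStats(m); i=1+st[1:,4].argmax(); v,u=np.where(l==i)
    P=plane(f,np.c_[u,v],.076); print(n,"roller",*line(P),len(u), "depth",C[l==i].mean(0))
    # ear/rim points
    m=(Z>.068)&(Z<.1)&(X>.45)&(X<.66)&(Y<-.1)&(Y>-.3)
    rc=cv2.minAreaRect((C[m][:,:2]*1000).astype(np.float32)); print(" basket+bail rect",rc)
    m=(Z>.083)&(Z<.1)&(X>.45)&(X<.66)&(Y<-.16)&(Y>-.3)
    print(" ears",len(C[m]));P=C[m];print(cv2.kmeans(P.astype(np.float32),2,None,(3,50,1e-5),5,2)[2])
    # hook
    m=(Z>.2)&(Z<.25)&(X>.49)&(X<.635)&(Y>.19)&(Y<.3)
    v,u=np.where(m);print(" shank",*line(plane(f,np.c_[u,v],.222)),len(u)); q=plane(f,np.c_[u,v],.222)
    m2=m&(X<.53); print(" tip",C[m2][np.argsort(C[m2][:,0])][:8])
    m=(Z>.232)&(Z<.26)&(X>.6)&(X<.68)&(Y>.18)&(Y<.24); print(" boss top",C[m].mean(0),C[m].max(0))
    m=(Z>.018)&(Z<.03)&(X>.42)&(X<.65)&(Y>.13)&(Y<.37); rc=cv2.minAreaRect((C[m][:,:2]*1000).astype(np.float32)); print(" tray",rc)
```

```text
side roller [ 0.5713 -0.1457] -16.574438085291554 0.08874480792302736 321 depth [ 0.5714 -0.1474  0.078 ]
 basket+bail rect ((554.5077514648438, -202.06692504882812), (135.77117919921875, 127.77410888671875), 73.33612060546875)
 ears 84
[[ 0.4919 -0.203   0.0865]
 [ 0.6055 -0.2404  0.0864]]
 shank [0.5708 0.2365] -19.009033289054226 0.1466638646176805 286
 tip [[0.5076 0.2512 0.2309]
 [0.5079 0.2535 0.2322]
 [0.5081 0.2535 0.2375]
 [0.5081 0.2549 0.2341]
 [0.5087 0.2591 0.2368]
 [0.5093 0.2649 0.2361]
 [0.5098 0.2507 0.231 ]
 [0.5101 0.2519 0.233 ]]
 boss top [0.6495 0.2068 0.2381] [0.6636 0.2229 0.246 ]
 tray ((556.35595703125, 244.5790557861328), (156.93263244628906, 202.98284912109375), 70.83541870117188)
top roller [ 0.5737 -0.1411] -16.729434871871362 0.0894880258809975 177 depth [ 0.5726 -0.1406  0.0791]
 basket+bail rect ((554.4073486328125, -198.79849243164062), (135.10670471191406, 126.34036254882812), 73.09063720703125)
 ears 61
[[ 0.6079 -0.23    0.0871]
 [ 0.4943 -0.1951  0.0865]]
 shank [0.5724 0.2421] -18.470769767556675 0.13184436143080486 329
 tip [[0.5078 0.2587 0.2363]
 [0.508  0.2568 0.2352]
 [0.5094 0.2555 0.2402]
 [0.5101 0.2591 0.2357]
 [0.5103 0.2663 0.2343]
 [0.5104 0.2618 0.2341]
 [0.5104 0.2643 0.2334]
 [0.5111 0.2563 0.2296]]
 boss top [0.651  0.2138 0.2388] [0.6683 0.2303 0.2489]
 tray ((557.2628173828125, 248.66275024414062), (152.57833862304688, 200.9183349609375), 71.70339965820312)
```

step_arm(
  motion=[
    [40, [53.4, -26.3, 0], 0],
    [40, [53.4, -26.3, 0], 0],
    [40, [53.4, -26.3, 0], 0],
    [40, [53.4, -26.3, 0], 0],
    [40, [53.4, -26.3, 0], 0],
  ],
)

```text
time: 0.92
position: [0.3804, -0.3512, 0.2141]
ee_rot: [180.0, -0.0, 16.0]
contact_force: [0.9, -0.4, 0.1]
gripper_width: 0.044
finger_force: 0.0
```

step_arm(
  motion=[
    [40, [53.4, -26.3, 0], 0],
    [40, [53.4, -26.3, 0], 0],
    [40, [53.4, -26.3, 0], 0],
    [40, [53.4, -26.3, 0], 0],
    [40, [53.4, -26.3, 0], 0],
  ],
)

```text
time: 1.55
position: [0.6007, -0.1509, 0.2139]
ee_rot: [180.0, -0.0, 16.0]
contact_force: [0.3, -0.1, 0.0]
gripper_width: 0.0365
finger_force: 0.0
```

step_arm(
  motion=[
    [40, [0, 0, 10], 8.2],
    [40, [0, 0, 10], 8.2],
    [40, [0, 0, 10], 8.2],
    [40, [0, 0, 10], 8.1],
    [40, [0, 0, 0], 0],
  ],
)

```text
time: 2.17
position: [0.5988, -0.1522, 0.1731]
ee_rot: [180.0, 0.1, -16.6]
contact_force: [-0.1, -0.5, 0.8]
gripper_width: 0.0363
finger_force: 0.0
```

```bash
cat >> h.py <<'E'
def delta(tgt,yaw):
    "tool-frame shift (mm) to TCP target, current axes, and tool-z turn"
    s=r.observe(); p=np.array(s["position"]); y=np.radians(s["ee_rot"][2])
    d=(np.array(tgt)-p)*1000; ex=np.array([np.cos(y),np.sin(y)]); ey=np.array([np.sin(y),-np.cos(y)])
    return np.round([d[:2]@ex,d[:2]@ey,-d[2]],1), round(s["ee_rot"][2]-yaw,1)
E
python3 - <<'E'
from h import *
s=r.observe();print(s["time"],s["position"],s["ee_rot"],s["q"],s["gripper_width"])
print(delta([.600,-.152,.055],-16.7))
for n in("side","top"):
    f=cam(n); f1=f["img"]; uv=proj(f,[[.600,-.152,.2]])[0].astype(int); f["img"]=f1
    p=s["position"]; print(n,proj(f,[p,p+[0,0,.0188]]))
    x,y=proj(f,[[.57,-.17,.1]])[0].astype(int); x0=max(0,min(x-75,362)); y0=max(0,min(y-75,234))
    cv2.imwrite(f"pics/{n}1.png",cv2.resize(f1[y0:y0+150,x0:x0+150],(400,400)));print(x0,y0)
a=cv2.imread("pics/side1.png");b=cv2.imread("pics/top1.png");cv2.imwrite("pics/m1.png",np.hstack([a,b]))
E
```

```text
2.175 [ 0.5988431  -0.15223911  0.17305286] [ 1.79992591e+02  1.18624938e-01 -1.65693730e+01] [-1.53274956e+01  2.37500253e+01  8.72953987e+01 -5.17825017e-03
  6.90733337e+01  9.12437242e+01] 0.03632419038187771
(array([  1. ,  -0.6, 118.1]), np.float64(0.1))
side [[303.12895426 240.48853454]
 [303.84552945 233.23205674]]
212 201
top [[325.6373562  174.20619656]
 [326.78612665 172.34125611]]
253 116
```

View pics/m1.png

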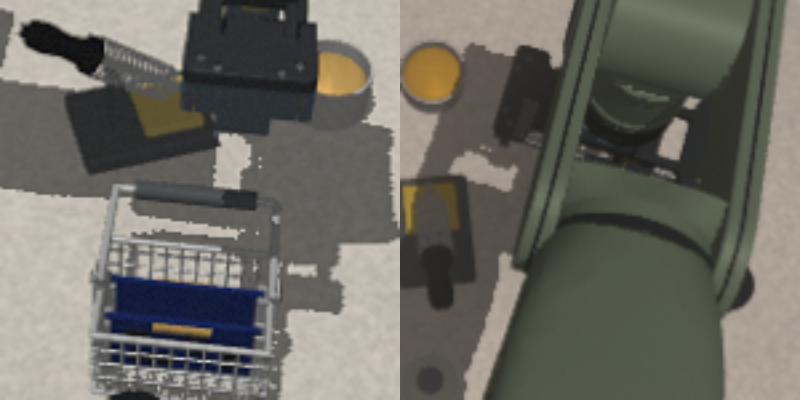

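The side view shows the finger tips at crop (245,125), in line with the right part of the roller (crop (135–255,195)); the arm blocks the top view. I'll descend.

step_arm(
  motion=[
    [40, [1, 0, 35], 0],
    [40, [0, 0, 35], 0],
    [40, [0, 0, 25], 0],
    [40, [0, 0, 15], 0],
    [40, [0, 0, 8], 0],
  ],
)

```text
time: 2.9
position: [0.6006, -0.1528, 0.0558]
ee_rot: [180.0, -0.0, -16.6]
contact_force: [0.2, 0.4, 0.1]
gripper_width: 0.0367
finger_force: 0.0
```

Run:
```python
from h import *
np.set_printoptions(precision=4,suppress=True)
s=r.observe();print(s["position"],s["contact_force"])
f=cam("side");C=cloud(f);y=np.radians(s["ee_rot"][2]);p=s["position"]
d=(C-p); a=d[...,0]*np.cos(y)+d[...,1]*np.sin(y); b=d[...,0]*np.sin(y)-d[...,1]*np.cos(y)
for lo,hi in((.02,.035),(.03,.05),(.045,.06)):
  m=(abs(a)<.06)&(abs(b)<.06)&(d[...,2]>lo)&(d[...,2]<hi); print(lo,"finger x",a[m].min(),a[m].max(),"y",np.percentile(b[m],[2,50,98]),m.sum())
g=f["img"].max(2);m=(abs(C[...,0]-.57)<.06)&(abs(C[...,1]+.145)<.03)&(C[...,2]<.09)&(C[...,2]>.06)&(g<95); print("roller a",a[m].min(),a[m].max(),b[m].mean())
x,yy=proj(f,[[.57,-.17,.1]])[0].astype(int)
cv2.imwrite("pics/s2.png",cv2.resize(f["img"][yy-75:yy+75,x-75:x+75],(600,600)))
```

```text
[ 0.6006 -0.1528  0.0558] [0.1969 0.4073 0.1497]
0.02 finger x -0.05977788075954926 0.031244936121732642 y [-0.0039  0.0068  0.0583] 96Traceback (most recent call last):
  File "<stdin>", line 7, in <module>
    return umr_minimum(a, axis, None, out, keepdims, initial, where)
ValueError: zero-size array to reduction operation minimum which has no identity
```

step_arm(
  motion=[
    [5, [0, 0, 0], 0],
    [5, [0, 0, 0], 0],
    [5, [0, 0, 0], 0],
    [5, [0, 0, 0], 0],
  ],
)

```text
time: 3.45
position: [0.6009, -0.153, 0.0567]
ee_rot: [180.0, -0.1, -16.7]
contact_force: [-0.5, -0.1, 2.5]
gripper_width: 0.0126
finger_force: 30.0
```

Run:
```python
from h import *
np.set_printoptions(precision=4,suppress=True)
s=r.observe();print(s["position"],s["contact_force"],s["wrist_torque"],s["gripper_width"])
f=cam("side");x,yy=proj(f,[[.57,-.17,.1]])[0].astype(int)
cv2.imwrite("pics/s3.png",cv2.resize(f["img"][yy-75:yy+75,x-75:x+75],(600,600)))
```

```text
[ 0.6009 -0.153   0.0567] [-0.5115 -0.1355  2.5337] [-0.0613  0.047   0.0611] 0.01260757746327459
```

View pics/s3.png

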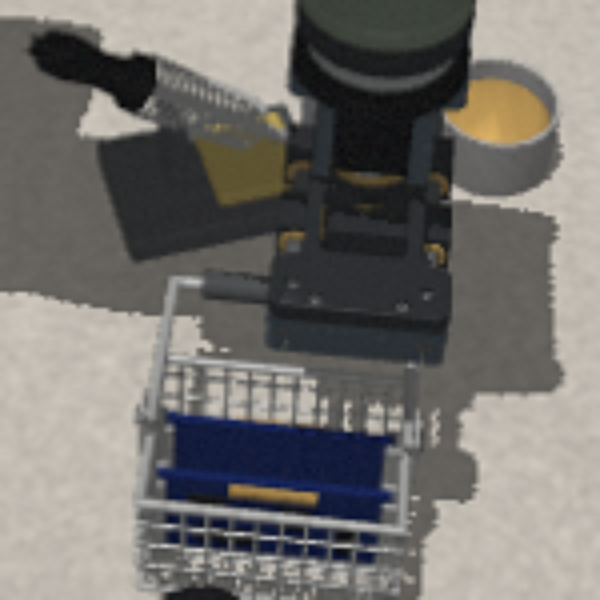

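The roller is gripped on its right part, about 30 mm off its middle; the basket is undisturbed. Next is the arc about the pivot, first half.

step_arm(
  motion=[
    [5, [0, -0.1, -7], 0],
    [5, [0, -0.1, -7.1], 0],
    [5, [0, 0.8, -7], 0],
    [5, [0, 1.4, -7], 0],
    [5, [0, 2, -6.8], 0],
  ],
)

```text
time: 4.12
position: [0.5994, -0.1564, 0.0915]
ee_rot: [-180.0, -0.0, -16.7]
contact_force: [2.0, 0.8, -0.4]
gripper_width: 0.0131
finger_force: 30.0
```

step_arm(
  motion=[
    [5, [0, 2.5, -6.6], 0],
    [5, [0, 3.1, -6.4], 0],
    [5, [0, 3.5, -6.1], 0],
    [5, [0, 4.1, -5.8], 0],
    [5, [0, 4.5, -5.4], 0],
  ],
)

```text
time: 4.75
position: [0.5944, -0.1735, 0.1219]
ee_rot: [-180.0, -0.0, -16.7]
contact_force: [3.2, 3.0, 2.4]
gripper_width: 0.0131
finger_force: 30.0
```

Run:
```python
from h import *
np.set_printoptions(precision=4,suppress=True)
s=r.observe();print(s["time"],s["position"],s["contact_force"],s["wrist_torque"],s["gripper_width"],s["finger_force"])
f=cam("side");x,yy=proj(f,[[.57,-.17,.1]])[0].astype(int)
cv2.imwrite("pics/s4.png",cv2.resize(f["img"][yy-75:yy+75,x-75:x+75],(600,600)))
```

```text
4.75 [ 0.5944 -0.1735  0.1219] [3.1962 2.9884 2.432 ] [ 0.7235 -0.5401  0.0491] 0.013066806859164408 30.004635751247406
```

View pics/s4.png

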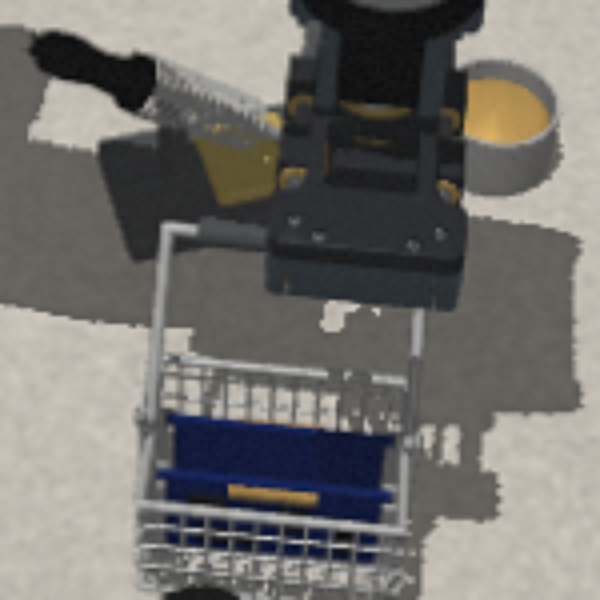

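The bail is halfway up and the basket hasn't moved. Second half.

step_arm(
  motion=[
    [5, [-0.5, 4.8, -5.8], 0],
    [5, [-0.5, 5.4, -5.2], 0],
    [5, [0, 5.7, -4.1], 0],
    [5, [0, 6.1, -3.7], 0],
    [5, [0, 6.3, -3.1], 0],
  ],
)

```text
time: 5.42
position: [0.5854, -0.201, 0.1435]
ee_rot: [180.0, -0.1, -16.7]
contact_force: [4.6, 0.6, 3.1]
gripper_width: 0.0134
finger_force: 30.0
```

step_arm(
  motion=[
    [5, [0, 6.6, -2.6], 0],
    [5, [0, 6.8, -2], 0],
    [5, [0, 6.9, -1.5], 0],
    [5, [0, 7, -0.8], 0],
    [5, [0, 5, -0.4], 0],
  ],
)

```text
time: 6.05
position: [0.576, -0.2323, 0.1508]
ee_rot: [180.0, -0.1, -16.7]
contact_force: [5.0, -0.9, 4.4]
gripper_width: 0.0131
finger_force: 30.0
```

Run:
```python
from h import *
np.set_printoptions(precision=4,suppress=True)
s=r.observe();print(s["time"],s["position"],s["contact_force"],s["wrist_torque"],s["gripper_width"],s["finger_force"])
f=cam("side");C=cloud(f);X,Y,Z=C[...,0],C[...,1],C[...,2]
for lo in(.10,.12,.14):
  m=(Z>lo)&(Z<lo+.01)&(X<.515)&(X>.46)&(Y<-.12)&(Y>-.26); print(lo,C[m].mean(0),m.sum())
```

```text
6.05 [ 0.576  -0.2323  0.1508] [ 5.048  -0.9015  4.4227] [-0.1612 -0.9031  0.0093] 0.013052448312978611 30.006125271320343
0.1 [ 0.4909 -0.2129  0.1046] 14
0.12 [ 0.4903 -0.2104  0.1256] 10
0.14 [ 0.4909 -0.2096  0.1448] 11
```

step_arm(
  motion=[
    [5, [0, 0, -4], 0],
    [5, [0, 0, -6], 0],
    [5, [0, 0, -10], 0],
    [5, [0, 0, -15], 0],
    [5, [0, 0, -15], 0],
  ],
)

```text
time: 6.72
position: [0.5758, -0.2312, 0.2016]
ee_rot: [180.0, -0.0, -16.7]
contact_force: [1.0, 0.7, -8.8]
gripper_width: 0.0131
finger_force: 30.0
```

Run:
```python
from h import *
np.set_printoptions(precision=4,suppress=True)
s=r.observe();print(s["time"],s["position"],s["contact_force"],s["wrist_torque"],s["gripper_width"],s["finger_force"])
f=cam("side");x,yy=proj(f,[[.57,-.19,.15]])[0].astype(int)
cv2.imwrite("pics/s5.png",cv2.resize(f["img"][yy-75:yy+100,x-75:x+75],(510,595)))
```

```text
6.725 [ 0.5758 -0.2312  0.2016] [ 0.9986  0.7182 -8.8263] [-0.0252 -0.2273 -0.0012] 0.013050569120410499 29.99871164560318
```

View pics/s5.png

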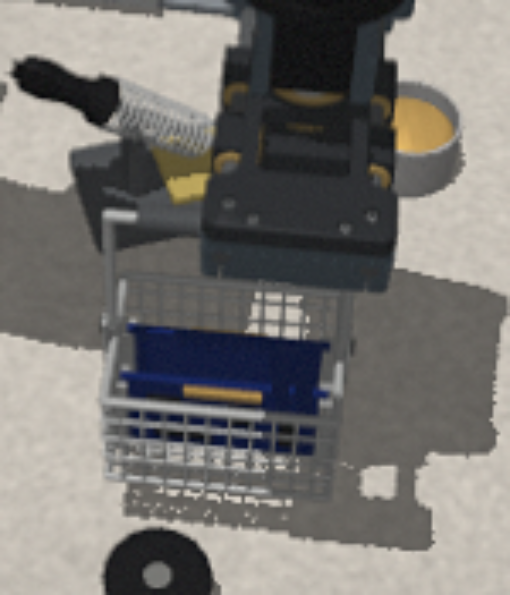

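Basket is hanging level enough, boards inside, weight 8.8 N. I'll lift clear, then turn.

step_arm(
  motion=[
    [5, [0, 0, -20], 0],
    [5, [0, 0, -30], 0],
    [5, [0, 0, -35], 0],
    [5, [0, 0, -27], 0],
    [5, [0, 0, -15], 0],
  ],
)

```text
time: 7.4
position: [0.576, -0.2313, 0.3296]
ee_rot: [180.0, -0.2, -16.7]
contact_force: [-0.3, -0.8, -8.4]
gripper_width: 0.0135
finger_force: 30.0
```

step_arm(
  motion=[
    [5, [0, 0, 0], -3],
    [5, [0, 0, 0], -5],
    [5, [0, 0, 0], -6.5],
    [5, [0, 0, 0], -6.5],
    [5, [0, 0, 0], -6.5],
  ],
)

```text
time: 8.02
position: [0.5754, -0.231, 0.3266]
ee_rot: [-179.9, 0.1, 11.0]
contact_force: [-0.8, -0.7, -7.6]
gripper_width: 0.0133
finger_force: 30.0
```

step_arm(
  motion=[
    [5, [0, 0, 0], -6.5],
    [5, [0, 0, 0], -6.5],
    [5, [0, 0, 0], -6.5],
    [5, [0, 0, 0], -6.5],
    [5, [0, 0, 0], -6.5],
  ],
)

```text
time: 8.65
position: [0.5754, -0.2309, 0.3266]
ee_rot: [-179.9, 0.0, 43.6]
contact_force: [-0.9, -0.1, -7.6]
gripper_width: 0.0133
finger_force: 30.0
```

step_arm(
  motion=[
    [5, [0, 0, 0], -6.5],
    [5, [0, 0, 0], -6.5],
    [5, [0, 0, 0], -6.5],
    [5, [0, 0, 0], -6],
    [5, [0, 0, 0], -2.5],
  ],
)

```text
time: 9.28
position: [0.5753, -0.2309, 0.3265]
ee_rot: [-179.9, -0.0, 71.4]
contact_force: [-0.2, -0.4, -8.1]
gripper_width: 0.0131
finger_force: 30.0
```

step_arm(
  motion=[
    [5, [10, -9, 0], 0],
    [5, [20, -18, 0], 0],
    [5, [27, -24, 0], 0],
    [5, [33, -29, 0], 0],
    [5, [35, -31, 0], 0],
  ],
)

```text
time: 9.9
position: [0.5091, -0.0753, 0.3271]
ee_rot: [-179.9, -0.0, 71.3]
contact_force: [-0.5, 0.5, -7.4]
gripper_width: 0.0133
finger_force: 30.0
```

step_arm(
  motion=[
    [5, [35, -31, 0], 0],
    [5, [35, -31, 0], 0],
    [5, [35, -31, 0], 0],
    [5, [35, -31, 0], 0],
    [5, [30, -27, 0], 0],
  ],
)

```text
time: 10.52
position: [0.4201, 0.134, 0.3275]
ee_rot: [-180.0, -0.1, 71.3]
contact_force: [-0.4, 1.2, -7.8]
gripper_width: 0.0133
finger_force: 30.0
```

Run:
```python
from h import *
np.set_printoptions(precision=4,suppress=True)
s=r.observe();print(s["time"],s["position"],s["ee_rot"],s["contact_force"],s["wrist_torque"],s["gripper_width"],s["finger_force"])
print(delta([.461,.306,.328],71.3))
```

```text
10.525 [0.4201 0.134  0.3275] [-179.985    -0.0679   71.3256] [-0.4193  1.1589 -7.7629] [ 0.1996 -0.1953 -0.0076] 0.01328192822204904 29.99716490507126
(array([176. , -16.3,  -0.5]), np.float64(0.0))
```

step_arm(
  motion=[
    [5, [25, -6, 0], 0],
    [5, [25, -5, 0], 0],
    [5, [25, -4, 0], 0],
    [5, [25, -1, 0], 0],
    [5, [22, 0, 0], 0],
  ],
)

```text
time: 11.15
position: [0.4453, 0.2539, 0.3275]
ee_rot: [180.0, -0.0, 71.3]
contact_force: [0.6, -1.0, -5.9]
gripper_width: 0.0134
finger_force: 30.0
```

step_arm(
  motion=[
    [5, [20, 0, 0], 0],
    [5, [17, 0, 0], 0],
    [5, [12, 0, 0], 0],
    [5, [5, 0, 0], 0],
    [5, [0, 0, 0], 0],
  ],
)

```text
time: 11.78
position: [0.4634, 0.3038, 0.3272]
ee_rot: [180.0, 0.0, 71.3]
contact_force: [1.5, -0.1, -7.6]
gripper_width: 0.0133
finger_force: 30.0
```

step_arm(
  motion=[
    [5, [0, 0, 6], 0],
    [5, [0, 0, 15], 0],
    [5, [0, 0, 20], 0],
    [5, [0, 0, 20], 0],
    [5, [0, 0, 6], 0],
  ],
)

```text
time: 12.4
position: [0.4619, 0.3031, 0.258]
ee_rot: [-179.8, 0.2, 71.3]
contact_force: [-0.3, -0.6, -7.2]
gripper_width: 0.013
finger_force: 30.0
```

Run:
```python
from h import *
np.set_printoptions(precision=4,suppress=True)
s=r.observe();print(s["time"],s["position"],s["ee_rot"],s["contact_force"],s["wrist_torque"],s["gripper_width"],s["finger_force"])
o=[]
for n,(a,b,c,d) in(("side",(60,260,130,330)),("top",(100,260,90,250))):
    f=cam(n);p=s["position"]; print(n,proj(f,[p,[.532,.251,.22]])); o.append(cv2.resize(f["img"][a:b,c:d],(400,400)))
cv2.imwrite("pics/m6.png",np.hstack(o))
```

```text
12.4 [0.4619 0.3031 0.258 ] [-179.8308    0.2011   71.317 ] [-0.2881 -0.557  -7.2297] [ 0.0033 -0.0317 -0.012 ] 0.013021929827381287 29.998658895492554
side [[202.6647  80.4319]
 [235.6592 103.2463]]
top [[120.8759 225.1366]
 [150.9895 196.6318]]
```

View pics/m6.png

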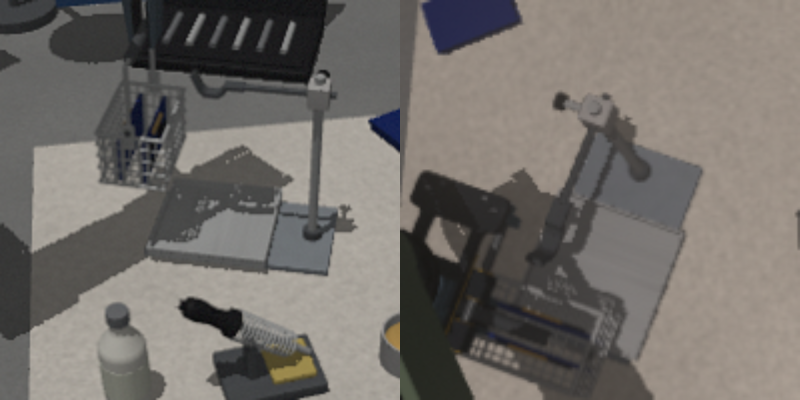

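The boards are still in, but the wrist moment has vanished, so the basket may have tilted about the grip. I'll measure that in the hook frame.

```bash
cat >> h.py <<'E'
H=np.array([.532,.251,.22]);hy=np.radians(-18.7);HR=np.array([[np.cos(hy),np.sin(hy),0],[-np.sin(hy),np.cos(hy),0],[0,0,1]])
def hk(P): return ((np.asarray(P)-H)@HR.T)*1000
E
python3 - <<'E'
from h import *
np.set_printoptions(precision=1,suppress=True)
s=r.observe();t=hk(s["position"]+[0,0,.0188]);print("grasp in hook frame",t,s["wrist_torque"])
for n in("side","top"):
    f=cam(n);P=hk(cloud(f)).reshape(-1,3);I=f["img"].max(2).ravel()
    m=(P[:,0]>-150)&(P[:,0]<-35)&(P[:,1]>-90)&(P[:,1]<120)&(P[:,2]>-180)&(P[:,2]<60)
    Q=P[m];J=I[m];print(n,m.sum())
    for z in range(-170,60,15):
        k=(Q[:,2]>=z)&(Q[:,2]<z+15)
        if k.sum()>4: print(z,k.sum(),"x",np.percentile(Q[k,0],[2,98]),"y",np.percentile(Q[k,1],[2,50,98]))
E
```

```text
grasp in hook frame [-82.4  27.5  58.1] [ 0.2 -0.2  0. ]
side 1952
-125 40 x [-118.4  -45.6] y [-56.6 -45.   37.7]
-110 286 x [-118.2  -38.2] y [-59.  -37.1  55.7]
-95 259 x [-119.6  -38.1] y [-59.9 -27.4  55.2]
-80 294 x [-120.  -39.] y [-60.9  -6.2  59. ]
-65 353 x [-120.5  -39.5] y [-61.6  -1.8  60. ]
-50 393 x [-120.6  -39.8] y [-63.5  -4.   59.4]
-35 84 x [-89.4 -40.8] y [-65.7  46.9  62.8]
-20 35 x [-87.4 -73.6] y [-63.1  50.7  61.6]
-5 27 x [-83.  -76.4] y [-63.2  52.3  61. ]
10 21 x [-82.1 -78. ] y [-64.  -60.1  58.3]
25 17 x [-82.8 -78.4] y [-65.1 -61.5 -58.5]
40 75 x [-97.1 -65.2] y [-65.2   9.8  42.1]
55 68 x [-95.8 -65. ] y [-63.3 -23.2  38.6]
top 1246
-125 47 x [-110.6  -42.8] y [-54.9 -12.7  43.5]
-110 355 x [-113.9  -39.3] y [-54.9   7.2  63.1]
-95 103 x [-115.2  -41.3] y [-56.3 -14.   64.9]
-80 83 x [-114.9  -40.4] y [-56.4 -35.7  63.5]
-65 124 x [-111.7  -40.4] y [-57.4 -22.4  54.1]
-50 324 x [-118.5  -36.8] y [-58.2 -13.5  49.2]
-35 115 x [-116.8  -36.8] y [-60.5  -6.4  55.2]
-20 6 x [-81.6 -72.7] y [-59.5 -58.7 -58.2]
-5 6 x [-81.6 -76.9] y [-59.3 -58.6 -56.6]
25 5 x [-82.4 -79. ] y [-59.4 -59.  -57.3]
40 21 x [-95.4 -68.4] y [-59.5  13.   18.9]
55 54 x [-91.5 -68.4] y [-58.1 -23.   19.2]
```

The basket hangs plumb to within about 3°, and in each camera the bar's middle lines up with the hook to within about 1 mm. I'll lower 18 mm, go forward 82 mm, and check.

step_arm(
  motion=[
    [5, [0, 0, 9], 0],
    [5, [0, 0, 9], 0],
    [5, [0, 4, 0], 0],
    [5, [0, 8, 0], 0],
    [5, [0, 11, 0], 0],
  ],
)

```text
time: 13.22
position: [0.4858, 0.2966, 0.2426]
ee_rot: [180.0, -0.0, 71.3]
contact_force: [-0.2, 0.1, -7.6]
gripper_width: 0.0133
finger_force: 30.0
```

step_arm(
  motion=[
    [5, [0, 12, 0], 0],
    [5, [0, 12, 0], 0],
    [5, [0, 12, 0], 0],
    [5, [0, 11, 0], 0],
    [5, [0, 8, 0], 0],
  ],
)

```text
time: 13.85
position: [0.5376, 0.2787, 0.2421]
ee_rot: [-180.0, 0.0, 71.3]
contact_force: [-0.2, -0.3, -7.1]
gripper_width: 0.0133
finger_force: 30.0
```

step_arm(
  motion=[
    [5, [0, 4, 0], 0],
    [5, [0, 0, 0], 0],
    [5, [0, 0, 0], 0],
    [5, [0, 0, 0], 0],
  ],
)

```text
time: 14.35
position: [0.5406, 0.2779, 0.2424]
ee_rot: [180.0, -0.0, 71.3]
contact_force: [0.5, -0.3, -7.7]
gripper_width: 0.0131
finger_force: 30.0
```

Run:
```python
from h import *
np.set_printoptions(precision=1,suppress=True)
s=r.observe();t=hk(s["position"]+[0,0,.0188]);print("grasp in hook frame",t,s["contact_force"],s["wrist_torque"],s["time"])
o=[]
for n,(a,b,c,d) in(("side",(60,180,190,310)),("top",(110,230,110,230))):
    f=cam(n);P=hk(cloud(f)).reshape(-1,3)
    o.append(cv2.resize(f["img"][a:b,c:d],(400,400)))
    m=(P[:,0]>-15)&(P[:,0]<15)&(P[:,2]>-40)&(P[:,2]<20)&(abs(P[:,1])<80)&(abs(P[:,1])>50)
    Q=P[m];
    for sg in(-1,1):
        q=Q[Q[:,1]*sg>0]
        if len(q): print(n,len(q),q.mean(0),q.min(0),q.max(0))
cv2.imwrite("pics/m7.png",np.hstack(o))
```

```text
grasp in hook frame [-0.5 28.2 41.2] [ 0.5 -0.3 -7.7] [ 0.2 -0.2  0. ] 14.35
side 67 [  0.1 -61.  -12.4] [ -6.4 -65.6 -39.4] [  7.1 -55.3  19.4]
side 28 [ -0.7  55.5 -17.3] [ -6.9  51.2 -34.8] [ 2.2 59.  -3.8]
top 25 [ -1.6 -58.8 -17.4] [ -8.5 -60.3 -39.8] [  6.6 -56.2  18.8]
```

View pics/m7.png

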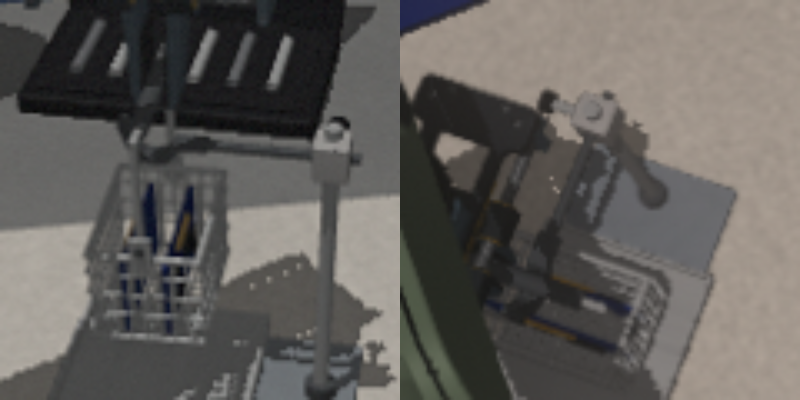

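The hook (side crop about (150,150)) passes through the bail's opening, with the bar above it and the boards in place. Lowering.

step_arm(
  motion=[
    [5, [0, 0, 8], 0],
    [5, [0, 0, 10], 0],
    [5, [0, 0, 8], 0],
    [5, [0, 0, 5], 0],
    [5, [0, 0, 3], 0],
  ],
)

```text
time: 15.08
position: [0.5409, 0.2777, 0.2079]
ee_rot: [-180.0, 0.0, 71.3]
contact_force: [-0.2, 0.9, -7.1]
gripper_width: 0.0131
finger_force: 30.1
```

step_arm(
  motion=[
    [5, [0, 0, 2], 0],
    [5, [0, 0, 2], 0],
    [5, [0, 0, 0], 0],
    [5, [0, 0, 0], 0],
  ],
)

```text
time: 15.58
position: [0.5409, 0.2777, 0.2044]
ee_rot: [180.0, 0.0, 71.3]
contact_force: [0.3, -0.7, -7.4]
gripper_width: 0.0131
finger_force: 30.0
```

step_arm(
  motion=[
    [5, [0, 0, 1], 0],
    [5, [0, 0, 1], 0],
    [5, [0, 0, 0.5], 0],
    [5, [0, 0, 0], 0],
    [5, [0, 0, 0], 0],
  ],
)

```text
time: 16.2
position: [0.5411, 0.2779, 0.2031]
ee_rot: [179.9, -0.1, 71.3]
contact_force: [-2.0, -0.6, 6.3]
gripper_width: 0.0138
finger_force: 30.0
```

step_arm(
  motion=[
    [5, [0, 0, 0.7], 0],
    [5, [0, 0, 0.5], 0],
    [5, [0, 0, 0], 0],
    [5, [0, 0, 0], 0],
  ],
)

```text
time: 16.7
position: [0.5412, 0.2779, 0.2029]
ee_rot: [179.9, -0.1, 71.3]
contact_force: [-3.5, -0.2, 10.6]
gripper_width: 0.0131
finger_force: 30.0
```

Seated: the force has gone from −7.5 N to +10 N. I'll relieve the press and look before letting go.

step_arm(
  motion=[
    [5, [0, 0, -0.9], 0],
    [5, [0, 0, 0], 0],
    [5, [0, 0, 0], 0],
  ],
)

```text
time: 17.08
position: [0.5412, 0.2779, 0.2031]
ee_rot: [179.9, -0.1, 71.3]
contact_force: [-2.6, -0.3, 6.7]
gripper_width: 0.013
finger_force: 30.0
```

Run:
```python
from h import *
np.set_printoptions(precision=1,suppress=True)
s=r.observe();t=hk(s["position"]+[0,0,.0188]);print("grasp in hook frame",t,s["contact_force"],s["wrist_torque"],s["time"])
f=cam("side");P=hk(cloud(f)).reshape(-1,3)
for z in range(-140,20,15):
    k=(P[:,2]>=z)&(P[:,2]<z+15)&(abs(P[:,0])<70)&(abs(P[:,1])<90);
    if k.sum()>4: print(z,k.sum(),"x",np.percentile(P[k,0],[2,98]),"y",np.percentile(P[k,1],[2,98]))
cv2.imwrite("pics/s8.png",cv2.resize(f["img"][60:180,190:310],(600,600),interpolation=cv2.INTER_CUBIC))
```

```text
grasp in hook frame [ 0.1 28.4  1.9] [-2.6 -0.3  6.7] [-0.2  0.4 -0.1] 17.075
-140 217 x [-42.5  40.4] y [-62.6  58. ]
-125 275 x [-42.3  40.7] y [-62.9  57.7]
-110 324 x [-41.9  40.5] y [-64.1  58.9]
-95 249 x [-42.5  40.3] y [-64.3  58.9]
-80 46 x [-8.2  6.2] y [-64.7  58.3]
-65 25 x [-3.   2.3] y [-63.6  57.2]
-50 15 x [-2.6  1.4] y [-63.2  56. ]
-35 12 x [-3.8  1.2] y [-63.6  55. ]
-20 42 x [-13.1  15.2] y [-64.6  33.4]
-5 338 x [-18.   66.4] y [-60.1  35.2]
10 111 x [-25.   17.4] y [-6.  41.7]
```

View pics/s8.png

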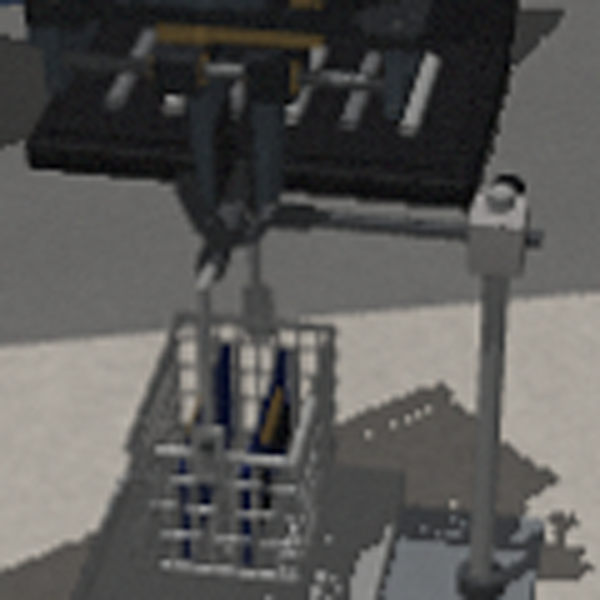

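The roller lies in the U, centred to about 1 mm. Releasing and withdrawing upward.

step_arm(
  motion=[
    [5, [0, 0, -0.5], 0],
    [5, [0, 0, 0], 0],
    [22, [0, 0, 0], 0],
    [40, [0, 0, 0], 0],
    [40, [0, 0, 0], 0],
  ],
)

```text
time: 17.75
position: [0.541, 0.2777, 0.2016]
ee_rot: [-180.0, 0.0, 71.3]
contact_force: [0.4, 0.5, 0.1]
gripper_width: 0.0356
finger_force: 0.0
```

step_arm(
  motion=[
    [40, [0, 0, 0], 0],
    [40, [0, 0, -8], 0],
    [40, [0, 0, -20], 0],
    [40, [0, 0, -30], 0],
    [40, [0, 0, -40], 0],
  ],
)

```text
time: 18.38
position: [0.5405, 0.2775, 0.3007]
ee_rot: [-179.9, 0.1, 71.3]
contact_force: [0.2, 0.9, -0.7]
gripper_width: 0.0366
finger_force: 0.0
```

step_arm(
  motion=[
    [40, [0, -20, -30], 0],
    [40, [0, -40, 0], 0],
    [40, [0, -50, 0], 0],
    [40, [0, -50, 0], 0],
    [40, [0, -20, 0], 0],
  ],
)

```text
time: 19.0
position: [0.3684, 0.3357, 0.3311]
ee_rot: [180.0, -0.1, 71.4]
contact_force: [0.8, -0.1, 0.6]
gripper_width: 0.0364
finger_force: 0.0
```

step_arm(
  motion=[
    [40, [0, 0, 0], 0],
    [40, [0, 0, 0], 0],
    [40, [0, 0, 0], 0],
    [40, [0, 0, 0], 0],
    [40, [0, 0, 0], 0],
  ],
)

```text
time: 19.62
position: [0.3708, 0.3352, 0.3298]
ee_rot: [-180.0, 0.0, 71.3]
contact_force: [-0.7, 0.0, 0.2]
gripper_width: 0.0363
finger_force: 0.0
```

Run:
```python
from h import *
np.set_printoptions(precision=1,suppress=True)
s=r.observe();print(s["position"],s["contact_force"],s["time"])
f=cam("side");C=cloud(f);P=hk(C).reshape(-1,3)
for z in range(-140,30,15):
    k=(P[:,2]>=z)&(P[:,2]<z+15)&(abs(P[:,0])<70)&(abs(P[:,1])<90);
    if k.sum()>4: print(z,k.sum(),"x",np.percentile(P[k,0],[2,98]),"y",np.percentile(P[k,1],[2,98]))
cv2.imwrite("pics/s9.png",np.hstack([cv2.resize(f["img"][60:180,190:310],(400,400)),cv2.resize(f["img"][70:384,140:400],(400,483))[:400]]))
```

```text
[0.4 0.3 0.3] [-0.7  0.   0.2] 19.625
-140 217 x [-42.7  40.6] y [-60.6  58.8]
-125 261 x [-42.6  40.7] y [-60.8  59.9]
-110 321 x [-41.7  40.4] y [-62.5  60.9]
-95 259 x [-42.1  40.5] y [-63.9  59.9]
-80 43 x [-8.1  6.4] y [-64.9  61.1]
-65 24 x [-3.   1.7] y [-61.2  57.2]
-50 17 x [-2.4  2.1] y [-63.6  54.2]
-35 21 x [-3.8  1.6] y [-64.1  58. ]
-20 41 x [-13.2  11.6] y [-64.6  58.1]
-5 315 x [-18.9  66.8] y [-60.6  46.5]
10 21 x [-26.   -7.5] y [-8.2 13.4]
```

View pics/s9.png

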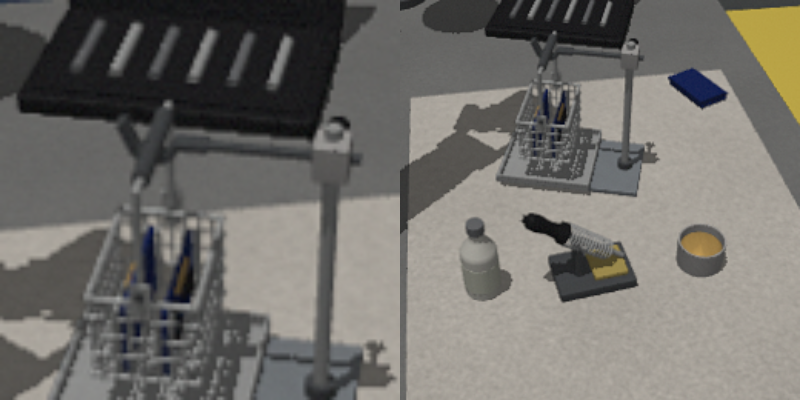

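The basket hangs by the roller's middle, plumb over the tray, with both boards in. The bottle, iron and tin stand as before; the spool is outside this crop. After a short wait for it to settle and a stillness check, I'll hand in.

step_arm(
  motion=[
    [40, [0, 0, 0], 0],
    [40, [0, 0, 0], 0],
    [40, [0, 0, 0], 0],
    [40, [0, 0, 0], 0],
    [40, [0, 0, 0], 0],
  ],
)

```text
time: 20.3
position: [0.3703, 0.3353, 0.33]
ee_rot: [180.0, 0.0, 71.3]
contact_force: [-0.4, 0.5, 0.3]
gripper_width: 0.0363
finger_force: 0.0
```

step_arm(
  motion=[
    [40, [0, 0, 0], 0],
    [40, [0, 0, 0], 0],
    [40, [0, 0, 0], 0],
    [40, [0, 0, 0], 0],
    [40, [0, 0, 0], 0],
  ],
)

```text
time: 20.92
position: [0.3703, 0.3353, 0.33]
ee_rot: [180.0, 0.0, 71.3]
contact_force: [-0.2, 0.0, 0.2]
gripper_width: 0.036
finger_force: 0.0
```

Run:
```python
from h import *
C=[]
for i in range(4):
    f=cam("side");P=hk(cloud(f)).reshape(-1,3)
    k=(P[:,2]>-140)&(P[:,2]<-60)&(abs(P[:,0])<70)&(abs(P[:,1])<90); print(P[k].mean(0).round(2))
P=cloud(f);m=(P[...,2]>.035)&(abs(P[...,0]-.5)<.05)&(abs(P[...,1]+.3)<.05);print("spool",P[m].mean(0),P[m][:,2].max())
print(r.finish_job())
```

```text
[   0.68   -6.23 -108.55]
[   0.67   -6.75 -108.37]
[   0.56   -6.66 -108.56]
[   0.45   -7.   -108.35]
spool [ 0.49832224 -0.30532706  0.04797784] 0.053349117356111565
the job is handed in; nothing more can be done
None
```

The job is handed in at about 21 s: the basket hangs released, still and plumb (within about 1–2°) by the middle of its roller grip in the drain-stand hook, both boards are in it, and the iron stand, bottle, tin and spool stand where they were.

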